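Latch the sawing cradle onto a timber strip

TASK

Clamp the timber strip in the sawing cradle: hook the draw latch's wire loop over the keeper on the sliding jaw, then press the red lever down past centre until it rests fully home on its rubber bumper, so that the loop pulls the jaw tight on the strip. Press gently, by feel (never more than 25 N on the lever), let go of everything, and leave the tape measure, the tin and the try square where they are.

Things in the scene. Friction and masses are not known exactly. Their poses are not given: they have to be found in the camera images.
- saw_jig: Sawing cradle screwed to the bench, plywood board 310 x 150 x 18 mm; origin on the bench under it. x axis: level, from lever side to keeper side; y along the strip (latch hinges lie along y); z up. All offsets below are in this frame, mm. Fixed wooden fence x -95..0, y +-50, top z 58, carries the latch, which works in the plane y = 0. The strip stands between fence and jaw.
- pivot (a point): Lever pivot, cradle (-45, 0, 80), hinge along y. The loop's hinge pin is on the lever's centre line, 22 mm from this pivot towards the grip, so opening the lever pushes the loop towards the keeper and closing it pulls the loop back by up to 40 mm.
- lever (a joint): Lever angle, rad. 0 = leaning 60 deg above the cradle's +x (towards the keeper); grows as it swings over to the far side: 0.52 upright, 2.09 level, pointing to -x. Starts open, 0.4 to 0.8; stiff, stays where left (0.13 N m). Hooked, the loop's spring (6 N/mm) stretches from about 1.2; dead centre about 1.95; bumper stops it between 2.04 and 2.19. Pressing near its end takes 2 to 6 N.
- grip_end (a point): Middle of the free end of the red plastic grip of the lever, 92 mm from the pivot. The grip is a bar 60 mm long (32 to 92 mm from the pivot), 22 mm wide (along cradle y), 12 mm thick.
- lever_grip: The red grip itself; origin at its centre, 62 mm from the pivot, x axis along the lever outwards. Do not press it with more than 25 N.
- bar (a point): Middle of the cross bar at the end of the wire loop (steel, 6 mm diameter, 36 mm between side wires), 120 mm from the loop's hinge pin on the lever (sprung, up to 14 mm longer). The loop holds its angle by slight friction at that pin and starts raised. While slack it is carried upwards as the lever turns, so draw the bar back against the post, under the lip, before closing.
- bail: The loop with bar, stem and knob; origin at the hinge pin on the lever (when unstretched), x axis towards the bar, z axis from bar to knob.
- jaw: Sliding wooden jaw 60 x 100 x 40 mm, top at cradle z 58; origin under the middle of the face that meets the strip; axes as the cradle's. Slides along x (3 N friction), starts 2 to 6 mm off the strip; clamped, its origin is at cradle x 24 to 25. The steel keeper stands on its top.
- hook (a point): Far top edge of the keeper's lip, mid width, cradle z 76. Keeper: post 22 mm wide (y), 10 mm thick, its far face 5 mm nearer the lever than this point; the lip, 4 mm thick, overhangs that face, away from the lever. The loop's bar goes over the lip, down behind it, and back under it against the post (14 mm free height between jaw top and lip).
- strip_mid (a point): Centre of the timber strip, loose, 24 x 300 x 34 mm, long axis along cradle y, standing on the board between fence and jaw.
- tape: Yellow tape measure 66 x 32 x 62 mm, standing on the bench; bystander. Origin under its centre.
- varnish: Green tin 64 mm diameter, 85 mm high; bystander. Origin under its centre.
- square: Try square lying flat: dark wooden stock 18 x 100 x 16 mm (origin under its centre), steel blade reaching 165 mm along its x; bystander.
- bumper_nominal (a point): Nominal top of the rubber bumper (18 mm disc on a steel post), cradle (-120, 0, 72.5), on which the red grip comes down. Its real height is set by hand anywhere within 5 mm above or below this, is not reported, and must be found by feel. It is firm: force rises by about 10 N per mm once the grip is on it.
- knob (a point): Centre of the orange knob for handling the loop: a short drum, 18 mm diameter, 20 mm long along the cradle's y, with flat ends (gripped by its ends it can pivot in the fingers). It stands on an 8 mm stem, 36 mm from the bar's centre, square to the loop's plane (straight above the bar when the loop lies level).

How it is judged:
By the outcome, as a careful person would: the job done as asked, in the order asked, and still so for the second after the job is handed in, with the robot touching nothing.
It also fails if it takes over 72 s, if anything falls off the work surface, if the arm or the gripper's body presses on something with over 40 N, if the wrist force passes 120 N, or if a joint passes its speed limit or range.

ROBOT

A 7-joint arm with a two-finger parallel gripper is mounted at the origin on the work surface. World frame = base frame: x ahead of the robot, y to its left, z up, the work surface at z = 0. Lengths are in m, angles in rad, forces in N, time in s.
With the tool pointing down it reaches from about 0.375 to 0.925 m from the base axis. Payload 3.1 kg.
Tool frame: the origin (TCP) lies between the finger pads; the fingertips stand 19 mm ahead of it and the grasp point (between the pads) is the TCP; z points along the fingers, y is the direction in which the jaws open and shut (so a half turn about z gives the same grasp; the last joint's range is limited). The gripper opens to 85 mm and grips with 20 to 120 N. Pads are 22 mm wide; open, the fingers measure 114 mm over their backs; the gripper's body (76 mm by 85 mm) begins 54 mm behind the grasp point. The pads swing forward as they close: fully open they stand 13 mm farther back than shut.
Start: joints at [-1.199, 0.383, 0.044, 1.598, -0.018, 1.161, -0.05], TCP at [0.294, 0.58, 0.25] pointing down, gripper open.
Joint ranges: [-2.61, 2.61], [-0.41, 2.15], [-1.48, 1.57], [0, 2.5], [-1.57, 4.71], [0.05, 1.97], [-2.85, 2.85]. Speed limits (rad/s): [2.79, 2.79, 3.14, 3.14, 3.14, 3.14, 3.14].

INTERFACE

Orientations are given as a unit quaternion [x, y, z, w].
In Python, from bench import move_ptp, movel, move_j, move_gripper, pause, inverse_kinematics, read_camera, camera_params, MotionError, sign_off, look_for, tip_of, read_time_s, read_qpos, read_joint_vel, read_effort, read_eef_pos, read_tcp_rot, read_ft_force, read_ft_torque, read_finger_gap gives the robot as it stands. Calls block until the motion is done:
- move_ptp(position, orientation): joint-space move of the TCP to a pose.
- movel(position, orientation=None, speed=0.15): straight line of the TCP; orientation=None keeps the orientation; speed is the mean speed in m/s.
- move_j(angles): joint-space move.
- move_gripper(opening, effort=None): finger opening in m; effort is the grip in N (None keeps the last); returns when the fingers have stopped.
- pause(seconds).
- inverse_kinematics(position, orientation): joint angles nearest the present ones, or None.
- read_camera(name): name is "side" or "top" or "wrist"; returns the picture (420x560x3 uint8, red, green, blue); there is no depth.
- camera_params(name): a dict with "K" (3x3 intrinsics, pixels), "camera_from_world" (4x4, takes a point from world to camera coordinates). Camera axes: x right, y down, z forward; pixel columns grow to the right and rows downward; lengths in m; the calibration is good to about 2 mm. A picture is of the moment at which its call begins: read the wrist's pose just before it. camera_params takes no time and is no camera call; for the wrist camera it gives the pose at the moment of the call.
A pose or a line that the arm cannot do raises MotionError and nothing moves.
- sign_off(): hands the job in, once; it reports no verdict.
Trained networks look in the newest picture that a camera, given by its name, has taken for a name from the list of things; names that differ only in an ending like _2 or _b are one class to them, and where a whole thing is asked for, a point or a joint stands for the part that bears it (a point fixed in the world has none). Each returns a list of dicts, best first, with "confidence" (0 to 1); they miss things now and then, are a little off and sometimes report something else, mostly with a low value. They report only what shows in the picture. A call takes as long as a camera call.
- look_for(camera, name): "at" ([column, row] in pixels, amid what is visible of it).
- tip_of(camera, name): "at" ([column, row] in pixels: a listed point, or the origin of a listed thing).
Readings, each from a call of its own:
- read_time_s(): time.
- read_qpos(): joint angles.
- read_joint_vel(): joint speeds.
- read_effort(): joint torques, N m.
- read_eef_pos(): TCP position.
- read_tcp_rot(): TCP orientation.
- read_ft_force(): force on the tool from outside, world axes, zero at the start.
- read_ft_torque(): the same for the moment, N m.
- read_finger_gap(): finger opening in m.
Only numpy, scipy, OpenCV 4.12 (cv2) and the standard library are available. Lean on these libraries where they do the work, as an engineer would, in place of code of your own. Each camera call takes 0.05 s, during which the arm holds its last target.

## Working session

There is one attempt and no reset: what is moved stays moved. The work goes in short steps, each a Python script; the robot and the scene stay as the last script left them, time stands still between calls to the robot, and variables do not carry over. Pictures are saved under pics/ and viewed, and the job is handed in when it is done.

```bash
ls; mkdir -p pics
python3 - <<'E'
from bench import *
import cv2
print(read_time_s(), read_eef_pos(), read_tcp_rot(), read_ft_force())
for c in ["side","top","wrist"]:
    im=read_camera(c); cv2.imwrite(f"pics/{c}0.png",im[:,:,::-1])
    for n in ["saw_jig","pivot","grip_end","lever_grip","bar","bail","jaw","hook","strip_mid","knob","tape","varnish","square"]:
        r=tip_of(c,n)
        print(c,n,[(x["at"],round(x["confidence"],2)) for x in r[:2]])
    p=camera_params(c);print(p["K"],p["camera_from_world"])
print(read_time_s())
E
```

```text
pics
0.0 [0.29386136 0.57876594 0.24887166] [ 2.32706110e-01  9.72546192e-01 -1.30963821e-03 -2.37143067e-04] [ 0.58367346 -0.09492758  0.67542399]
side saw_jig [([278.6, 256.7], 0.92), ([288.9, 203.0], 0.71)]
side pivot [([298.7, 241.7], 0.89)]
side grip_end [([291.6, 202.8], 0.58)]
side lever_grip [([289.1, 377.1], 0.65), ([291.8, 219.2], 0.52)]
side bar [([265.2, 190.1], 0.76)]
side bail []
side jaw [([275.2, 246.9], 0.79), ([291.0, 204.5], 0.31)]
side hook [([265.2, 218.7], 0.63), ([292.6, 201.1], 0.47)]
side strip_mid [([264.1, 247.0], 0.55), ([293.6, 240.1], 0.42)]
side knob [([265.8, 181.6], 0.65)]
side tape [([285.6, 374.6], 0.78), ([294.6, 200.0], 0.75)]
side varnish [([203.9, 202.2], 0.71)]
side square [([410.8, 348.6], 0.73)]
[[416.84951432   0.         278.92062981]
 [  0.         416.84951432 209.97162244]
 [  0.           0.           1.        ]] [[ 0.93882815 -0.34416535 -0.01232554 -0.52363014]
 [-0.19748019 -0.50868328 -0.83799934  0.22201565]
 [ 0.28214054  0.78917142 -0.54553202  0.80416482]
 [ 0.          0.          0.          1.        ]]
top saw_jig [([273.6,
[... 709 characters left out ...]
0.01805423 -0.1521957   0.59389244]
 [ 0.15204236 -0.00959001 -0.98832745  1.24516203]
 [ 0.          0.          0.          1.        ]]
wrist saw_jig []
wrist pivot []
wrist grip_end []
wrist lever_grip []
wrist bar []
wrist bail []
wrist jaw []
wrist hook []
wrist strip_mid []
wrist knob []
wrist tape []
wrist varnish [([168.1, 342.0], 0.79)]
wrist square []
[[299.32918469   0.         281.97240035]
 [  0.         299.32918469 209.91224413]
 [  0.           0.           1.        ]] [[ 0.45241432  0.89180727  0.00103666 -0.65067342]
 [ 0.84823274 -0.43066727  0.30826438 -0.04082591]
 [ 0.27535887 -0.13858389 -0.95130016  0.37866645]
 [ 0.          0.          0.          1.        ]]
2.1
```

View pics/side0.png

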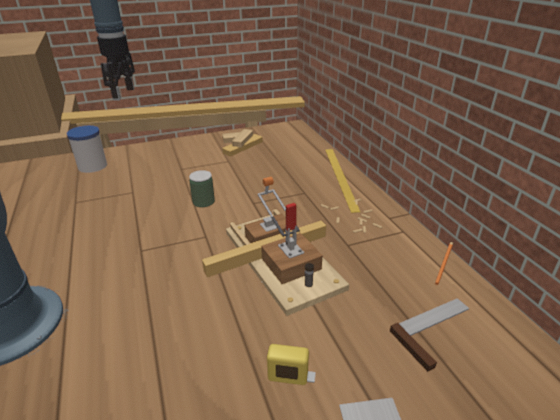

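View pics/top0.png

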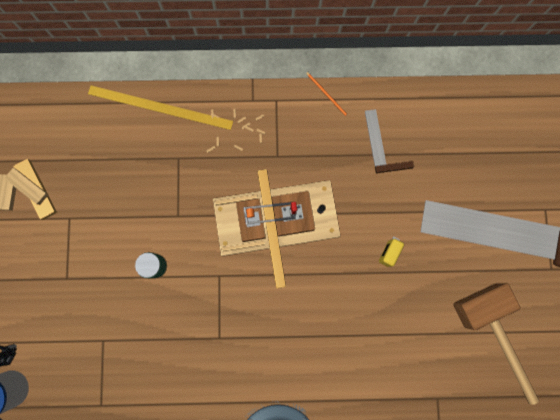

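View pics/wrist0.png

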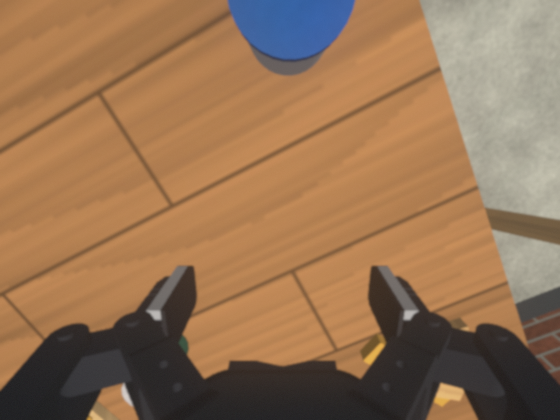

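```bash
cat > h.py <<'E'
from bench import *
import numpy as np, cv2
from scipy.spatial.transform import Rotation as R
from scipy.optimize import least_squares
def ray(c,uv,P=None):
    P=P or camera_params(c); T=np.array(P["camera_from_world"]);K=np.array(P["K"])
    o=-T[:3,:3].T@T[:3,3]; d=T[:3,:3].T@np.linalg.inv(K)@np.array([uv[0],uv[1],1.]); return o,d/np.linalg.norm(d)
def atz(c,uv,z,P=None):
    o,d=ray(c,uv,P); return o+d*(z-o[2])/d[2]
def proj(P,X):
    T=np.array(P["camera_from_world"]);K=np.array(P["K"]); x=K@(T[:3,:3]@np.asarray(X)+T[:3,3]); return x[:2]/x[2]
def tri(rays):
    A=0;b=0
    for o,d in rays:
        M=np.eye(3)-np.outer(d,d);A=A+M;b=b+M@o
    return np.linalg.solve(A,b)
E
python3 - <<'E'
from h import *
for uv in [(213,199),(331,182),(340,237),(221,255)]: print(atz("top",uv,.018).round(4))
for n,uv,z in [("pivot",(292.7,210.9),.08),("hook",(248.4,220.8),.076)]: print(n,atz("top",uv,z).round(4))
for n,a,b in [("pivot",(298.7,241.7),(292.7,210.9)),("bar",(265.2,190.1),(243.2,215)),("knob",(265.8,181.6),(251.8,209)),("grip_end",(291.6,202.8),(275.7,221.8)),("hook",(265.2,218.7),(248.4,220.8))]: print(n,tri([ray("side",a),ray("top",b)]).round(4))
T=np.array(camera_params("wrist")["camera_from_world"]); Rt=R.from_quat(read_tcp_rot()).as_matrix(); p=read_eef_pos()
Tt=np.eye(4);Tt[:3,:3]=Rt;Tt[:3,3]=p
print((np.linalg.inv(Tt)@np.linalg.inv(T)).round(3))
print(R.from_quat(read_tcp_rot()).as_matrix().round(2))
E
```

```text
[0.6139 0.1552 0.018 ]
[ 0.6533 -0.1522  0.018 ]
[ 0.5093 -0.1701  0.018 ]
[0.469 0.135 0.018]
pivot [ 0.5704 -0.0475  0.08  ]
hook [0.5484 0.0619 0.076 ]
pivot [ 0.5778 -0.0497  0.0771]
bar [0.5534 0.0712 0.1447]
knob [0.5559 0.0514 0.1777]
grip_end [ 0.5585 -0.0113  0.1543]
hook [0.5481 0.0621 0.074 ]
[[ 0.    -0.951 -0.308  0.078]
 [ 1.    -0.     0.001  0.   ]
 [-0.001 -0.308  0.951 -0.123]
 [ 0.     0.     0.     1.   ]]
[[-0.89  0.45 -0.  ]
 [ 0.45  0.89  0.  ]
 [ 0.    0.   -1.  ]]
```

Run:
```python
import cv2
a=cv2.imread('pics/top0.png')[160:280,200:360]; cv2.imwrite('pics/topz.png',cv2.resize(a,None,fx=5,fy=5,interpolation=cv2.INTER_CUBIC))
a=cv2.imread('pics/side0.png')[165:315,195:355]; cv2.imwrite('pics/sidez.png',cv2.resize(a,None,fx=4,fy=4,interpolation=cv2.INTER_CUBIC))
```

```text
(no output)
```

View pics/topz.png

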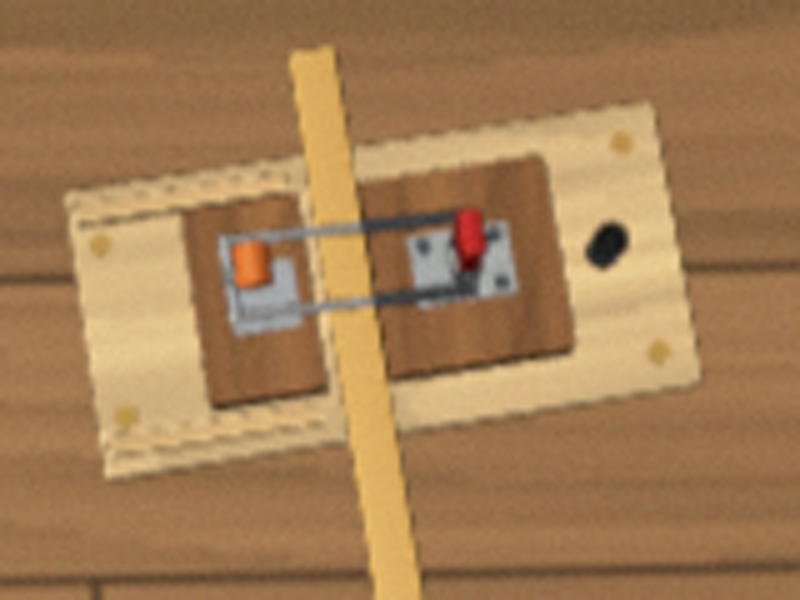

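View pics/sidez.png

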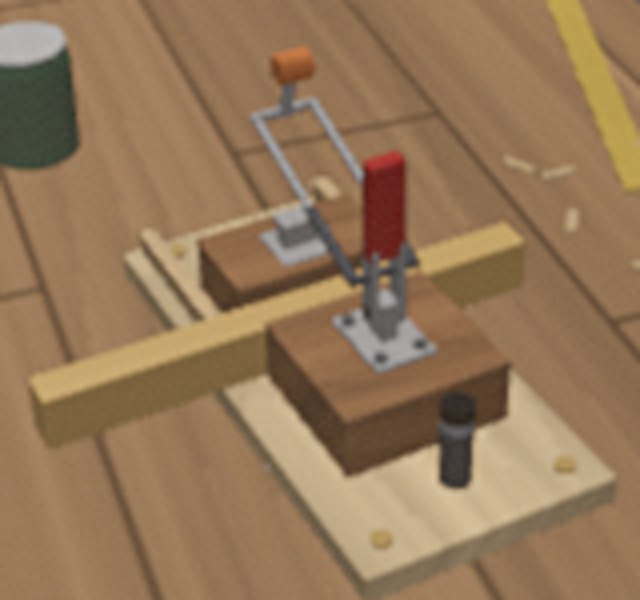

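```bash
cat >> h.py <<'E'
C0=np.array([.5613,-.008,0]); YAW=np.radians(97.4)
def cw(p,C=None,yaw=None):
    C=C0 if C is None else C; yaw=YAW if yaw is None else yaw
    return C+R.from_euler('z',yaw).apply(np.asarray(p,float))
def wc(p): return R.from_euler('z',-YAW).apply(np.asarray(p)-C0)
def qd(sign=1,yaw=None):
    yaw=YAW if yaw is None else yaw
    x=sign*np.array([np.cos(yaw),np.sin(yaw),0]); z=np.array([0,0,-1.]); y=np.cross(z,x)
    return R.from_matrix(np.c_[x,y,z]).as_quat()
E
python3 - <<'E'
from h import *
for s in (1,-1):
  for p in [(-.022,0,.33),(.09,0,.19),(.08,0,.1),(-.12,0,.1)]:
    q=inverse_kinematics(cw(p),qd(s)); print(s,p,None if q is None else np.round(q,2))
E
```

```text
1 (-0.022, 0, 0.33) [-0.62  0.18  0.68  1.74 -0.12  1.27  0.22]
1 (0.09, 0, 0.19) [-0.69  0.3   0.54  1.91 -0.18  0.99  0.07]
1 (0.08, 0, 0.1) [-0.64  0.43  0.52  1.96 -0.29  0.82  0.17]
1 (-0.12, 0, 0.1) [-0.41  0.54  0.7   1.88 -0.44  0.88  0.64]
-1 (-0.022, 0, 0.33) [-1.1   0.44  1.4   1.75 -0.45  1.34 -2.62]
-1 (0.09, 0, 0.19) [-1.23  0.71  1.38  1.92 -0.76  1.18 -2.58]
-1 (0.08, 0, 0.1) [-1.17  0.96  1.37  1.98 -1.05  1.18 -2.37]
-1 (-0.12, 0, 0.1) [-0.78  1.02  1.37  1.9  -1.09  1.23 -2.03]
```

Sign +1 is comfortable. Move to a viewing pose.

Run:
```python
from h import *
import json
move_ptp(cw((-.022,0,.33)),qd(1)); print(read_time_s())
P=camera_params("wrist"); im=read_camera("wrist"); cv2.imwrite("pics/w1.png",im[:,:,::-1])
D={}
for n in ["saw_jig","pivot","grip_end","bar","jaw","hook","strip_mid","knob"]:
    r=tip_of("wrist",n); D[n]=r[:1] and r[0]["at"]; print(n,[(x["at"],round(x["confidence"],2)) for x in r[:2]])
json.dump(dict(P={k:np.array(v).tolist() for k,v in P.items()},D=D),open("w1.json","w"))
print(read_time_s())
```

```text
4.4917
saw_jig [([283.6, 148.7], 0.74), ([208.0, 307.7], 0.2)]
pivot [([286.3, 190.3], 0.61)]
grip_end [([284.0, 218.6], 0.68), ([287.2, 132.6], 0.26)]
bar [([284.8, 97.7], 0.83), ([282.4, 132.3], 0.25)]
jaw [([286.7, 131.3], 0.79)]
hook [([283.9, 98.1], 0.67), ([281.4, 149.4], 0.56)]
strip_mid [([261.3, 140.8], 0.81)]
knob [([284.1, 107.5], 0.75)]
4.9417
```

View pics/w1.png

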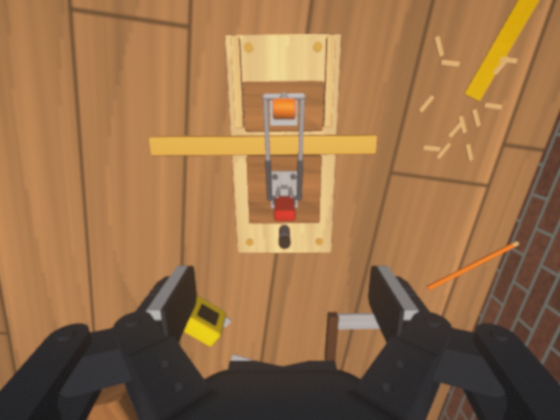

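```bash
cat > fit.py <<'E'
from h import *
import json
w=json.load(open("w1.json")); PW=w["P"]; PS=camera_params("side");PT=camera_params("top")
B=[(.155,.075,.018),(-.155,.075,.018),(-.155,-.075,.018),(.155,-.075,.018)]
# name, cam, uv, weight
obs=[]
def model(v):
    cx,cy,yaw,th,al,hx=v[:6]; C=np.array([cx,cy,0]); f=lambda p:cw(p,C,yaw)
    ph=np.pi/3+th; u=np.array([np.cos(ph),0,np.sin(ph)]); piv=np.array([-.045,0,.08]); pin=piv+.022*u
    d=np.array([np.cos(al),0,np.sin(al)]); n=np.array([-np.sin(al),0,np.cos(al)])
    bar=pin+.12*d
    M={"pivot":piv,"grip_end":piv+.092*u,"bar":bar,"knob":bar+.036*n,"hook":np.array([hx,0,.076])}
    for i in range(4): M[f"c{i}"]=np.array(B[i])
    return {k:f(p) for k,p in M.items()},M
for i,uv in enumerate([(213,199),(331,182),(340,237),(221,255)]): obs.append((f"c{i}",PT,uv,1))
# cradle +y is image-left? determined: +y = world -x
cs=[(213,199),(331,182),(340,237),(221,255)]
obs=[]
for k,uv in {"c0":cs[3],"c1":cs[2],"c2":cs[1],"c3":cs[0]}.items(): obs.append((k,PT,uv,1))
for k,uv in {"c0":(227,35),"c1":(238,252),"c2":(332,252),"c3":(341,35)}.items(): obs.append((k,PW,uv,1))
S={"pivot":(298.7,241.7),"bar":(265.2,190.1),"knob":(265.8,181.6),"grip_end":(291.6,202.8),"hook":(265.2,218.7)}
T={"pivot":(292.7,210.9),"bar":(243.2,215),"knob":(251.8,209),"hook":(248.4,220.8)}
for k,uv in S.items(): obs.append((k,PS,uv,1))
for k,uv in T.items(): obs.append((k,PT,uv,1))
for k in ["pivot","grip_end","bar","knob"]: obs.append((k,PW,w["D"][k],1))
def res(v):
    X,_=model(v); return np.concatenate([(proj(P,X[k])-uv)*wt for k,P,uv,wt in obs])
r=least_squares(res,[.5613,-.008,1.7,.6,.3,.07],loss="soft_l1",x_scale=[.01,.01,.05,.1,.1,.01])
v=r.x; print("C",v[:2].round(4),"yaw",np.degrees(v[2]).round(2),"th",v[3].round(3),"al",v[4].round(3),"hook",v[5].round(4))
e=res(v).reshape(-1,2)
nm={id(PS):"S",id(PT):"T",id(PW):"W"}
for (k,P,uv,_),x in zip(obs,e): print(nm[id(P)],k,x.round(1),end="; ")
X,M=model(v); print(); print({k:p.round(4) for k,p in M.items()})
E
python3 fit.py; python3 -c "
import cv2
a=cv2.imread('pics/w1.png')[20:270,190:380]; cv2.imwrite('pics/w1z.png',cv2.resize(a,None,fx=2.4*1,fy=2.4,interpolation=cv2.INTER_CUBIC))"
```

```text
C [ 0.5649 -0.0053] yaw 98.06 th 0.491 al 0.288 hook 0.0682
T c0 [-1.   0.1]; T c1 [-0.4 -1.2]; T c2 [-1.6 -2.8]; T c3 [-1.4 -1.3]; W c0 [-2.6 -1.9]; W c1 [-0.6  0.6]; W c2 [-0.9 -0.1]; W c3 [ 0.4 -2.9]; S pivot [-6.2  0.2]; S bar [1.9 4.5]; S knob [3.  1.6]; S grip_end [0.4 1.7]; S hook [ 3.1 -1.4]; T pivot [ 0.9 -0.3]; T bar [ 2.9 -0. ]; T knob [-2.   3.3]; T hook [-0.2 -2.8]; W pivot [-2.2  5.7]; W grip_end [ 0.8 -1.2]; W bar [-0.9  0.5]; W knob [0.1 1. ]; 
{'pivot': array([-0.045,  0.   ,  0.08 ]), 'grip_end': array([-0.042,  0.   ,  0.172]), 'bar': array([0.0708, 0.    , 0.136 ]), 'knob': array([0.0606, 0.    , 0.1705]), 'hook': array([0.0682, 0.    , 0.076 ]), 'c0': array([0.155, 0.075, 0.018]), 'c1': array([-0.155,  0.075,  0.018]), 'c2': array([-0.155, -0.075,  0.018]), 'c3': array([ 0.155, -0.075,  0.018])}
```

View pics/w1z.png

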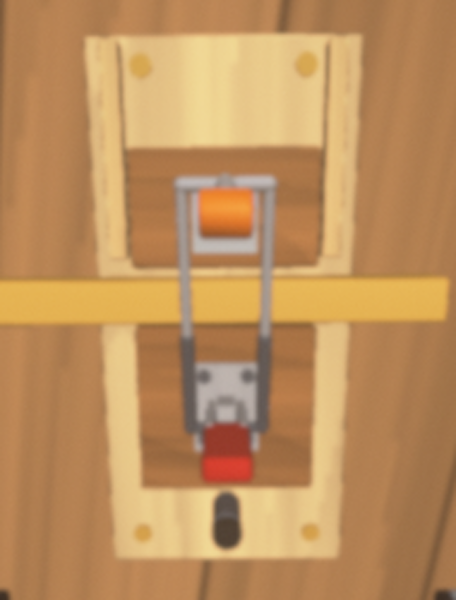

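```bash
python3 - <<'E'
s=open('fit.py').read()
s=s.replace('{"c0":(227,35),"c1":(238,252),"c2":(332,252),"c3":(341,35)}','{"c0":(225.8,35.8),"c1":(238.8,251.7),"c2":(330.8,251.7),"c3":(340.8,35),"jf":(284.2,81.7),"jn":(284,131.7),"fe":(284,222.9),"bump":(284.6,242)}')
s=s.replace('"hook":np.array([hx,0,.076])}','"hook":np.array([hx,0,.076]),"jf":np.array([v[6]+.06,0,.058]),"jn":np.array([v[6],0,.058]),"fe":np.array([-.095,0,.058]),"bump":np.array([-.12,0,.0725])}')
s=s.replace('S={"pivot":(298.7,241.7),','S={').replace('T={"pivot":(292.7,210.9),','T={')
s=s.replace('for k in ["pivot","grip_end","bar","knob"]: obs.append((k,PW,w["D"][k],1))','for k,uv in {"bar":(284.2,96.3),"knob":(284.2,108.8),"grip_end":(284.6,215)}.items(): obs.append((k,PW,uv,1))')
s=s.replace(',.3,.07],',',.3,.07,.028],').replace('.1,.01])','.1,.01,.01])').replace('v[5].round(4))','v[5].round(4),"jaw",v[6].round(4))')
open('fit.py','w').write(s)
E
python3 fit.py
```

```text
C [ 0.5647 -0.0046] yaw 97.98 th 0.466 al 0.314 hook 0.0675 jaw 0.0328
T c0 [-1.4  0.1]; T c1 [-0.7 -1. ]; T c2 [-1.8 -2.7]; T c3 [-1.6 -1.3]; W c0 [-1.4 -3.5]; W c1 [-1.7  0.4]; W c2 [ 0.1 -0.2]; W c3 [ 0.7 -3.5]; W jf [-0.8 -0.4]; W jn [-0.4  0.4]; W fe [0.  2.8]; W bump [-0.4  4.2]; S bar [1.8 3.3]; S knob [3.  0.6]; S grip_end [-0.4  1.1]; S hook [ 3.1 -1.4]; T bar [ 2.7 -0.2]; T knob [-1.8  3.1]; T hook [-0.2 -2.8]; W bar [-0.3  1.3]; W knob [0.  0.3]; W grip_end [ 0.  -0.6]; 
{'pivot': array([-0.045,  0.   ,  0.08 ]), 'grip_end': array([-0.0397,  0.    ,  0.1718]), 'bar': array([0.0704, 0.    , 0.1391]), 'knob': array([0.0593, 0.    , 0.1733]), 'hook': array([0.0675, 0.    , 0.076 ]), 'jf': array([0.0928, 0.    , 0.058 ]), 'jn': array([0.0328, 0.    , 0.058 ]), 'fe': array([-0.095,  0.   ,  0.058]), 'bump': array([-0.12  ,  0.    ,  0.0725]), 'c0': array([0.155, 0.075, 0.018]), 'c1': array([-0.155,  0.075,  0.018]), 'c2': array([-0.155, -0.075,  0.018]), 'c3': array([ 0.155, -0.075,  0.018])}
```

```bash
sed -i 's/^C0=.*/C0=np.array([.5647,-.0046,0]); YAW=np.radians(97.98)/' h.py
python3 - <<'E'
from h import *
import json
move_ptp(cw((.062,0,.245)),qd(1)); print(read_time_s(),wc(read_eef_pos()))
P=camera_params("wrist"); im=read_camera("wrist"); cv2.imwrite("pics/w2.png",im[:,:,::-1])
D={}
for n in ["hook","bar","knob"]:
    r=tip_of("wrist",n); D[n]=r[:1] and r[0]["at"]; print(n,[(x["at"],round(x["confidence"],2)) for x in r[:2]])
json.dump(dict(P={k:np.array(v).tolist() for k,v in P.items()},D=D),open("w2.json","w"))
a=im[40:370,140:420,::-1]; cv2.imwrite('pics/w2z.png',cv2.resize(a,None,fx=1.8,fy=1.8,interpolation=cv2.INTER_CUBIC))
E
```

```text
5.5 [6.18578053e-02 1.22726565e-05 2.44825997e-01]
hook [([282.7, 186.2], 0.84)]
bar [([283.2, 203.2], 0.86)]
knob []
```

View pics/w2z.png

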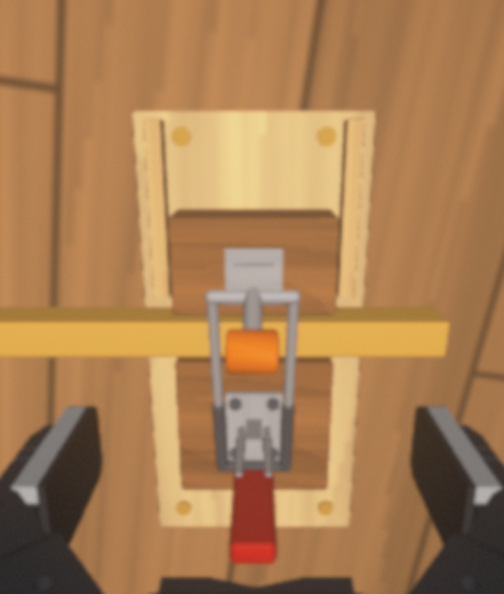

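```bash
python3 - <<'E'
s=open('fit.py').read()
s=s.replace(',"bump":(284.6,242)}','}')
s=s.replace('def res(v):','''w2=json.load(open("w2.json"));PV=w2["P"]
for k,uv in {"c0":(213.9,101.7),"c3":(348.3,101.7),"c1":(229.4,332.2),"c2":(333.9,332.2),"jf":(280.5,161.1),"jn":(280.5,214),"knob":(280,235),"bar":(280.6,205),"hook":(280.3,186.4),"fe":(280.5,311.7),"grip_end":(280.6,347)}.items(): obs.append((k,PV,uv,1))
def off(P,o):
    T=np.array(P["camera_from_world"]).copy(); D=np.eye(4); D[:3,:3]=R.from_rotvec(o[:3]).as_matrix(); D[:3,3]=o[3:]
    return dict(K=P["K"],camera_from_world=D@T)
sig=np.array([.004]*3+[.002]*3)
def res(v):
    X,_=model(v); o=v[7:].reshape(3,6)*sig
    Q={id(PS):off(PS,o[0]),id(PT):off(PT,o[1]),id(PW):off(PW,o[2]),id(PV):off(PV,o[2])}
    return np.concatenate([(proj(Q[id(P)],X[k])-uv)*wt/1.2 for k,P,uv,wt in obs]+[v[7:]])
def res0(v):''')
s=s.replace('.028],','.028]+[0]*18,').replace('.1,.01,.01])','.1,.01,.01]+[1]*18)').replace('e=res(v).reshape(-1,2)','e=1.2*res(v)[:-18].reshape(-1,2); print(v[7:].round(1)); J=r.jac; print("sd",np.sqrt(np.diag(np.linalg.inv(J.T@J)))[:7].round(4))').replace('id(PW):"W"','id(PW):"W",id(PV):"V"')
open('fit.py','w').write(s)
E
python3 fit.py
```

```text
C [ 0.5638 -0.0052] yaw 98.05 th 0.472 al 0.31 hook 0.0712 jaw 0.0348
[ 0.4 -0.7 -0.1 -0.2 -0.3 -0.1 -0.2  0.4  0.4  0.1 -0.   0.1 -0.4  0.5
  0.2  0.2 -0.3  1.8]
sd [0.002  0.0026 0.0045 0.0154 0.0126 0.0014 0.0011]
T c0 [-0.1  0.9]; T c1 [ 0.6 -0.2]; T c2 [-0.6 -1.9]; T c3 [-0.4 -0.5]; W c0 [-0.6 -1.1]; W c1 [-1.   0.5]; W c2 [ 0.1 -0. ]; W c3 [ 0.3 -1.3]; W jf [-0.7 -0.3]; W jn [-0.2  0.1]; W fe [0.3 3.1]; S bar [0.1 2.7]; S knob [ 1.3 -0. ]; S grip_end [-2.   0.4]; S hook [ 0.7 -2.9]; T bar [3.9 0.7]; T knob [-0.6  4. ]; T hook [-0.4 -1.7]; W bar [-0.3  3.2]; W knob [-0.1  1.9]; W grip_end [0.1 0.3]; V c0 [-0.3 -0.9]; V c3 [ 0.4 -0.9]; V c1 [-0.7 -0.6]; V c2 [-0.1 -0.4]; V jf [ 0.5 -0.5]; V jn [0.5 0.9]; V knob [ 0.2 -0.9]; V bar [-0.1  0.4]; V hook [0.6 0.2]; V fe [0.6 2.4]; V grip_end [-0.2 -0.8]; 
{'pivot': array([-0.045,  0.   ,  0.08 ]), 'grip_end': array([-0.0402,  0.    ,  0.1719]), 'bar': array([0.0704, 0.    , 0.1385]), 'knob': array([0.0595, 0.    , 0.1728]), 'hook': array([0.0712, 0.    , 0.076 ]), 'jf': array([0.0948, 0.    , 0.058 ]), 'jn': array([0.0348, 0.    , 0.058 ]), 'fe': array([-0.095,  0.   ,  0.058]), 'bump': array([-0.12  ,  0.    ,  0.0725]), 'c0': array([0.155, 0.075, 0.018]), 'c1': array([-0.155,  0.075,  0.018]), 'c2': array([-0.155, -0.075,  0.018]), 'c3': array([ 0.155, -0.075,  0.018])}
```

```bash
sed -i 's/^C0=.*/C0=np.array([.5638,-.0052,0]); YAW=np.radians(98.05)/' h.py
cat >> h.py <<'E'
PIV=np.array([-.045,.08])
def knob_for_bar(b,L=.12):
    b=np.asarray(b,float); d=b-PIV; r=np.hypot(*d); c=(r*r+.022**2-L**2)/(2*r*.022)
    delta=np.arccos(np.clip(c,-1,1)); phi=np.arctan2(d[1],d[0])+delta
    pin=PIV+.022*np.array([np.cos(phi),np.sin(phi)]); a=(b-pin)/np.hypot(*(b-pin)); n=np.array([-a[1],a[0]])
    return b+.036*n, phi-np.pi/3, np.arctan2(a[1],a[0]), abs(c)<1
def c3(k): return np.array([k[0],0,k[1]])
def fc(): return R.from_euler('z',-YAW).apply(read_ft_force())
E
python3 - <<'E'
from h import *
for b in [(.0704,.1385),(.074,.12),(.078,.10),(.078,.085),(.078,.066),(.072,.065),(.068,.065),(.062,.065)]: print(b,*[np.round(x,3) for x in knob_for_bar(b)])
q=qd(1)
move_gripper(.045,25)
k=np.array([.0595,.1738])
movel(cw(c3(k+[0,.045])),q,.15)
movel(cw(c3(k)),q,.1); print(fc())
P=camera_params("wrist"); im=read_camera("wrist"); cv2.imwrite("pics/w3.png",im[40:410,90:480,::-1])
move_gripper(.0,25); print(read_finger_gap(),fc(),wc(read_eef_pos()),read_time_s())
im=read_camera("wrist"); cv2.imwrite("pics/w4.png",im[40:410,90:480,::-1])
E
```

```text
Traceback (most recent call last):
numpy._core._exceptions._UFuncOutputCastingError: Cannot cast ufunc 'multiply' output from dtype('float64') to dtype('bool') with casting rule 'same_kind'

During handling of the above exception, another exception occurred:

Traceback (most recent call last):
numpy._core._exceptions._UFuncOutputCastingError: Cannot cast ufunc 'multiply' output from dtype('float64') to dtype('bool') with casting rule 'same_kind'
```

Run:
```python
from h import *
for b in [(.0704,.1385),(.074,.12),(.078,.10),(.078,.085),(.078,.066),(.072,.065),(.068,.065),(.062,.065)]: print(b,*[np.round(x,3) for x in knob_for_bar(b)[:3]])
q=qd(1)
move_gripper(.045,25)
k=np.array([.0595,.1738])
movel(cw(c3(k+[0,.045])),q,.15)
movel(cw(c3(k)),q,.1); print(fc())
P=camera_params("wrist"); im=read_camera("wrist"); cv2.imwrite("pics/w3.png",im[40:410,90:480,::-1])
move_gripper(.0,25); print(read_finger_gap(),fc(),wc(read_eef_pos()),read_time_s())
im=read_camera("wrist"); cv2.imwrite("pics/w4.png",im[40:410,90:480,::-1])
```

```text
(0.0704, 0.1385) [0.059 0.173] 0.474 0.309
(0.074, 0.12) [0.069 0.156] 0.507 0.151
(0.078, 0.1) [0.079 0.136] 0.386 -0.015
(0.078, 0.085) [0.083 0.121] 0.334 -0.139
(0.078, 0.066) [0.088 0.1  ] 0.149 -0.291
(0.072, 0.065) [0.083 0.099] 0.396 -0.312
(0.068, 0.065) [0.079 0.099] 0.577 -0.313
(0.062, 0.065) [0.073 0.099] 0.875 -0.302
[ 0.02793085 -0.42865092 -0.05735515]
0.019389202698420444 [0.51937315 1.27892398 0.99665634] [ 0.05977558 -0.00021626  0.17431841] 7.4833
```

View pics/w3.png

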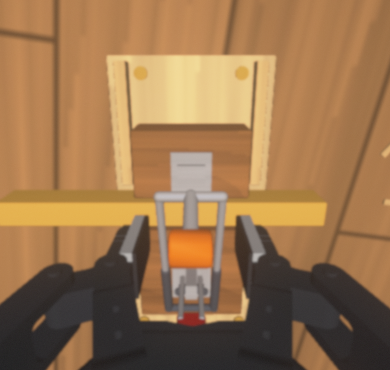

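View pics/w4.png

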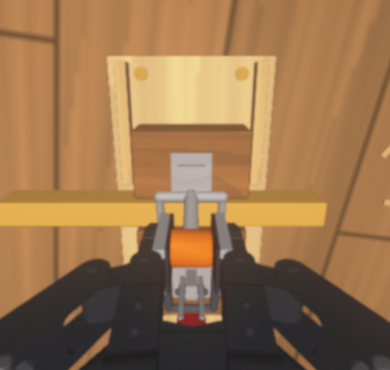

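Run:
```python
from h import *
q=qd(1)
for b in [(.0745,.125),(.0785,.11),(.080,.10),(.080,.09)]:
    k=knob_for_bar(b)[0]; movel(cw(c3(k)),q,.06); print(b,k.round(4),fc().round(1))
print(read_finger_gap(),read_time_s())
P=camera_params("wrist"); im=read_camera("wrist"); cv2.imwrite("pics/w5.png",im[40:410,90:480,::-1])
for n in ["bar","hook"]: 
  r=tip_of("wrist",n); print(n,[(x["at"],round(x["confidence"],2),wc(atz("wrist",x["at"],{"bar":.09,"hook":.076}[n],P)).round(4)) for x in r[:2]])
im=read_camera("side");a=im[165:285,195:335,::-1]; cv2.imwrite('pics/s5.png',cv2.resize(a,None,fx=4,fy=4,interpolation=cv2.INTER_CUBIC))
```

```text
(0.0745, 0.125) [0.0676 0.1603] [1.8 0.6 1.5]
(0.0785, 0.11) [0.076  0.1459] [-0.9  0.2 -0.5]
(0.08, 0.1) [0.0804 0.136 ] [-3.8  0.4 -1.4]
(0.08, 0.09) [0.0834 0.1258] [-2.8  0.4  0.3]
0.019553430848542372 9.025
bar [([282.0, 261.1], 0.84, array([ 0.079 , -0.0007,  0.09  ]))]
hook [([282.8, 263.2], 0.62, array([ 0.0701, -0.0012,  0.076 ]))]
```

View pics/w5.png

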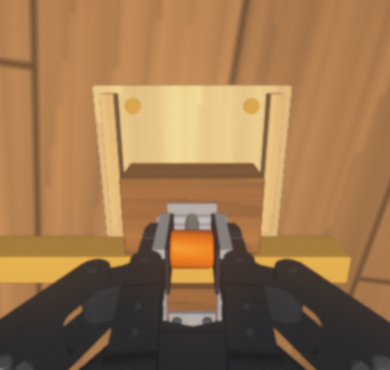

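View pics/s5.png

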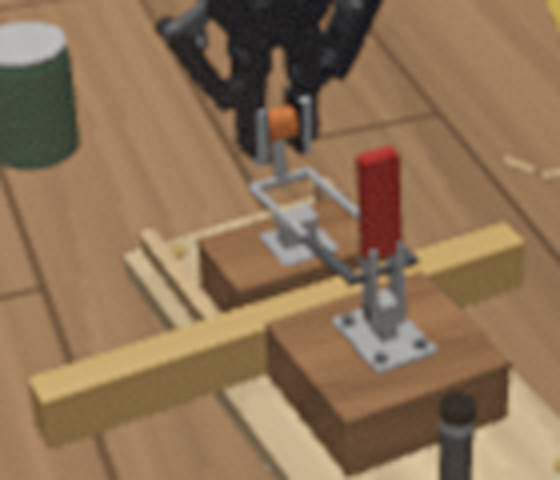

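Run:
```python
from h import *
q=qd(1)
for b in [(.080,.084),(.080,.079),(.080,.075),(.080,.071),(.080,.068),(.080,.066)]:
    k,th,_,_=knob_for_bar(b); movel(cw(c3(k)),q,.05); f=fc(); print(b,k.round(4),round(th,2),f.round(1))
    if f[2]>8 or abs(f[0])>20: print("stop");break
print(read_finger_gap(),wc(read_eef_pos()).round(4),read_time_s())
P=camera_params("wrist"); im=read_camera("wrist"); cv2.imwrite("pics/w6.png",im[40:410,90:480,::-1])
im=read_camera("side");a=im[165:285,195:335,::-1]; cv2.imwrite('pics/s6.png',cv2.resize(a,None,fx=4,fy=4,interpolation=cv2.INTER_CUBIC))
```

```text
(0.08, 0.084) [0.0851 0.1196] 0.24 [-4.4  1.1  0.8]
(0.08, 0.079) [0.0866 0.1144] 0.2 [-3.   1.2 -0.1]
(0.08, 0.075) [0.0877 0.1102] 0.16 [-3.4  1.1  1.5]
(0.08, 0.071) [0.0888 0.1059] 0.12 [-3.4  0.7  0.2]
(0.08, 0.068) [0.0896 0.1027] 0.09 [-3.2  0.1  0.1]
(0.08, 0.066) [0.0901 0.1006] 0.06 [-3.5  0.   1.5]
0.01931058150153413 [ 0.0901 -0.      0.1005] 10.7583
```

View pics/w6.png

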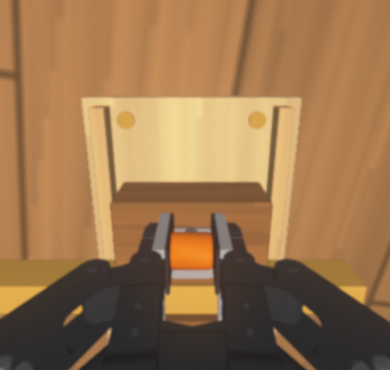

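View pics/s6.png

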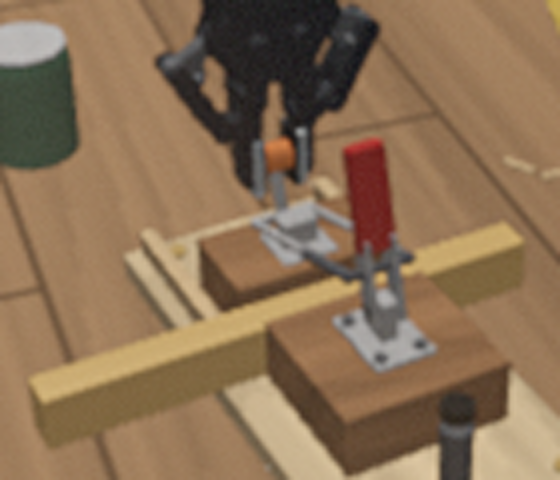

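Run:
```python
from h import *
q=qd(1)
x=.080
k=knob_for_bar((x,.0645))[0]; movel(cw(c3(k)),q,.05); print(fc().round(1))
while x>.055:
    x-=.002
    k,th,_,_=knob_for_bar((x,.0645)); movel(cw(c3(k)),q,.03); f=fc(); print(round(x,4),k.round(4),round(th,2),f.round(1))
    if abs(f[0])>13 or abs(f[2])>10: print("stop");break
    if x<.060: break
print(read_finger_gap(),wc(read_eef_pos()).round(4),read_time_s())
im=read_camera("wrist"); cv2.imwrite("pics/w7.png",im[40:410,90:480,::-1])
im=read_camera("side");a=im[165:285,195:335,::-1]; cv2.imwrite('pics/s7.png',cv2.resize(a,None,fx=4,fy=4,interpolation=cv2.INTER_CUBIC))
```

```text
[-3.8  1.2  1. ]
0.078 [0.0887 0.0989] 0.13 [0.3 0.9 2.5]
0.076 [0.0869 0.0988] 0.22 [4.9 0.5 2.2]
0.074 [0.0851 0.0987] 0.3 [7.  1.1 2.2]
0.072 [0.0832 0.0987] 0.39 [9.  0.3 2.2]
0.07 [0.0812 0.0987] 0.48 [10.4  0.8  2.8]
0.068 [0.0792 0.0987] 0.57 [10.5  0.6  1.7]
0.066 [0.0772 0.0987] 0.66 [10.2  1.1  2.1]
0.064 [0.0751 0.0988] 0.76 [8.8 0.4 1.6]
0.062 [0.0729 0.0988] 0.87 [8.7 1.4 1.5]
0.06 [0.0706 0.0989] 0.98 [10.9  1.1  1.6]
0.019457092363612812 [ 0.0781 -0.      0.0987] 13.6083
```

View pics/w7.png

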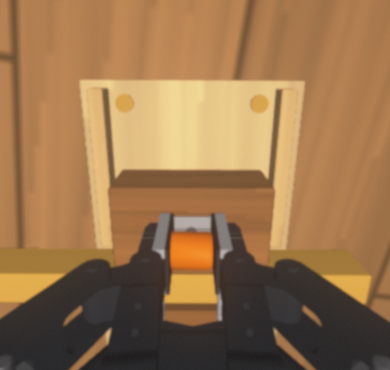

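View pics/s7.png

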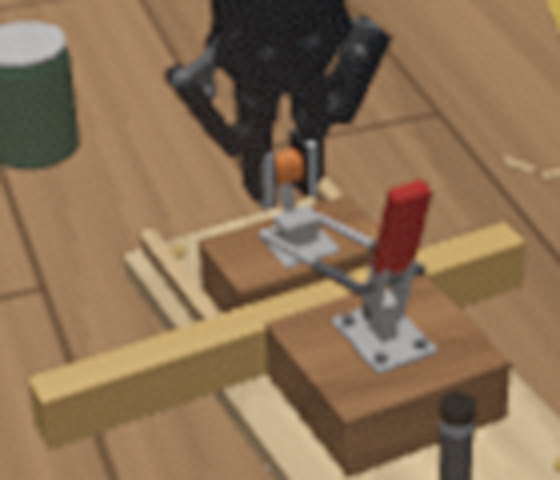

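Run:
```python
from h import *
print(wc(read_eef_pos()).round(4),fc().round(2)); pause(.3); print(wc(read_eef_pos()).round(4),fc().round(2),read_ft_torque().round(2))
im=read_camera("top");a=im[170:270,205:345,::-1]; cv2.imwrite('pics/t7.png',cv2.resize(a,None,fx=5,fy=5,interpolation=cv2.INTER_CUBIC))
```

```text
[ 0.0781 -0.      0.0987] [10.74  0.14  1.3 ]
[ 0.0781 -0.      0.0987] [11.55  0.38  1.73] [ 2.    0.51 -0.08]
```

View pics/t7.png

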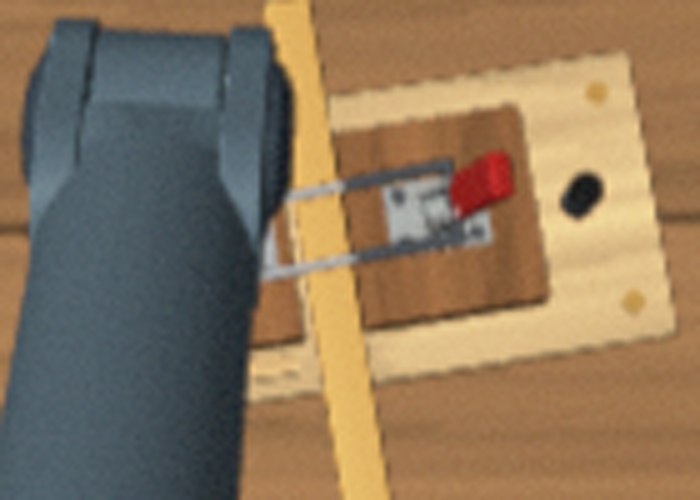

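Run:
```python
from h import *
q=qd(1)
for x in (.0685,.0665,.0645):
    movel(cw((x,0,.0987)),q,.03); print(x,wc(read_eef_pos()).round(4),fc().round(1),read_finger_gap())
    print(read_effort().round(1))
print(read_time_s())
a=read_camera("top")[170:270,205:345,::-1]
im=read_camera("wrist"); cv2.imwrite("pics/w8.png",im[40:410,90:480,::-1])
```

```text
0.0685 [ 0.0765 -0.0001  0.0986] [11.6  1.3  2.3] 0.019070867551917507
[  6.2 -33.6  12.1 -18.    2.3  -1.1   0.1]
0.0665 [ 0.0747 -0.0001  0.0987] [11.5  0.5  3.6] 0.019583335125407338
[  6.4 -33.5  12.3 -18.    2.5  -1.1   0.1]
0.0645 [ 0.0731 -0.0001  0.0985] [12.2  1.1  3.4] 0.01958438554409345
[  6.6 -33.7  12.6 -18.1   2.6  -1.1   0.1]
14.8083
```

View pics/w8.png

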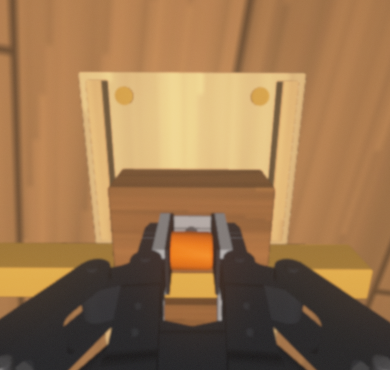

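Run:
```python
from h import *
q=qd(1); x=.0645
while x>.054:
    x-=.002
    movel(cw((x,0,.0987)),q,.03); f=fc(); print(x,wc(read_eef_pos()).round(4),f.round(1))
    if f[0]>15: break
print(read_time_s(),read_finger_gap())
im=read_camera("wrist"); cv2.imwrite("pics/w9.png",im[40:410,90:480,::-1])
im=read_camera("side");a=im[165:285,195:335,::-1]; cv2.imwrite('pics/s9.png',cv2.resize(a,None,fx=4,fy=4,interpolation=cv2.INTER_CUBIC))
```

```text
0.0625 [ 0.072  -0.0001  0.0985] [12.4  1.5  2.3]
0.0605 [ 0.0718 -0.0001  0.0986] [15.1  1.1  3.1]
15.4083 0.019227132857953556
```

View pics/w9.png

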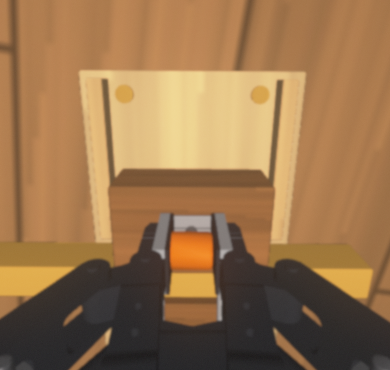

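View pics/s9.png

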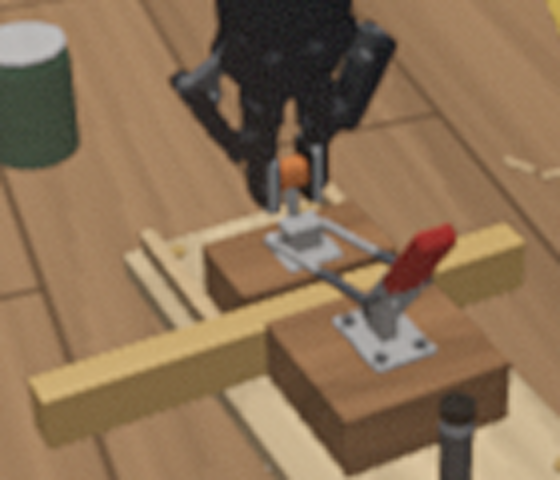

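Run:
```python
from h import *
q=qd(1)
for x in (.066,.070,.0715):
    movel(cw((x,0,.0987)),q,.04); print(wc(read_eef_pos()).round(4),fc().round(1))
move_gripper(.040); print(wc(read_eef_pos()).round(4),fc().round(1))
movel(cw((.0715,0,.16)),q,.08); print(wc(read_eef_pos()).round(4),fc().round(1))
movel(cw((.03,0,.26)),q,.2)
print(read_time_s())
P=camera_params("wrist"); im=read_camera("wrist"); cv2.imwrite("pics/w10.png",cv2.resize(im[100:400,150:410,::-1],None,fx=2,fy=2,interpolation=cv2.INTER_CUBIC))
for n in ["grip_end","bar","hook","knob","jaw","pivot"]: 
  r=tip_of("wrist",n); print(n,[(x["at"],round(x["confidence"],2)) for x in r[:2]])
im=read_camera("side");a=im[165:285,195:335,::-1]; cv2.imwrite('pics/s10.png',cv2.resize(a,None,fx=4,fy=4,interpolation=cv2.INTER_CUBIC))
for n in ["grip_end","bar","hook","knob","jaw"]: 
  r=tip_of("side",n); print(n,[(x["at"],round(x["confidence"],2)) for x in r[:2]])
import json; json.dump({k:np.array(v).tolist() for k,v in P.items()},open("w10.json","w"))
```

```text
[ 0.0719 -0.0001  0.0986] [9.3 0.6 1.3]
[ 0.072  -0.      0.0985] [6.3 0.3 0.9]
[0.072  0.     0.0985] [ 5.2 -0.5 -1. ]
[ 0.0697 -0.      0.0988] [ 0.1  0.2 -0.1]
[0.0716 0.0005 0.1596] [-0.6  0.8  1. ]
18.2333
grip_end [([283.0, 344.8], 0.94), ([284.9, 157.1], 0.18)]
bar [([284.6, 160.4], 0.75)]
hook [([283.4, 157.6], 0.65), ([279.8, 345.4], 0.6)]
knob [([282.2, 154.6], 0.59), ([277.9, 308.4], 0.26)]
jaw [([283.9, 183.8], 0.68)]
pivot [([283.1, 253.1], 0.62)]
grip_end [([304.4, 221.3], 0.76)]
bar [([268.2, 220.9], 0.53)]
hook [([270.6, 218.9], 0.8)]
knob [([264.6, 209.8], 0.52)]
jaw [([274.8, 249.5], 0.6)]
```

View pics/w10.png

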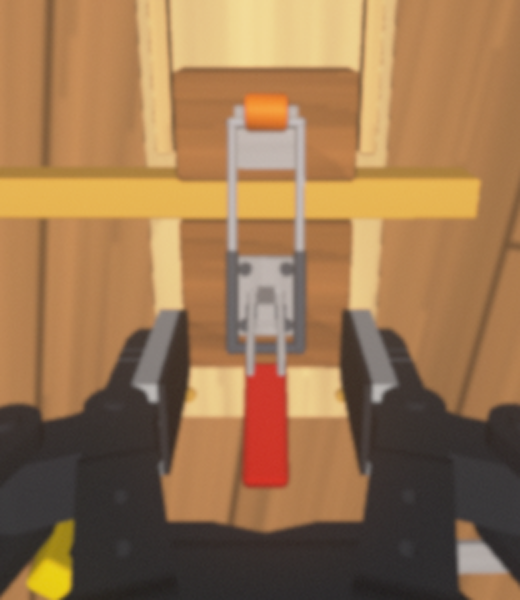

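View pics/s10.png

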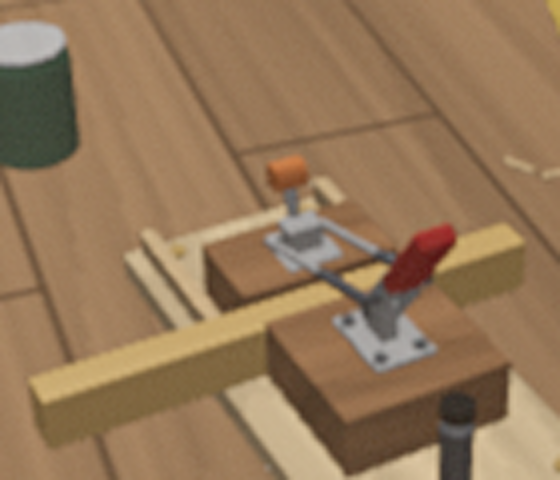

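Run:
```python
from h import *
import json
P=json.load(open("w10.json"))
p=wc(tri([ray("wrist",(283,344),P),ray("side",(304.4,221.3))])); print("grip_end",p.round(4))
v=p[[0,2]]-PIV; print(np.hypot(*v), np.arctan2(v[1],v[0])-np.pi/3)
# wrist only: find theta
for th in (1.0,1.1,1.2,1.3,1.4):
    ph=th+np.pi/3; g=cw((PIV[0]+.092*np.cos(ph),0,PIV[1]+.092*np.sin(ph))); print(th,proj(P,g).round(1),proj(camera_params("side"),g).round(1))
print("jaw near",wc(atz(0,(283,190),.058,P)),"far",wc(atz(0,(283,134.5),.058,P)),"fence end",wc(atz(0,(283,283),.058,P)))
```

```text
grip_end [-0.0904 -0.0011  0.1601]
0.09211348411659129 1.0394622289086175
1.0 [281.8 342.4] [303.  219.9]
1.1 [281.8 345.8] [305.1 224. ]
1.2 [281.8 348. ] [307.1 228.2]
1.3 [281.8 349. ] [308.9 232.6]
1.4 [281.8 349. ] [310.5 237.2]
jaw near [ 0.0281998  -0.00109206  0.058     ] far [ 0.0882501  -0.00098252  0.058     ] fence end [-0.08988217 -0.00130746  0.058     ]
```

```bash
cat >> h.py <<'E'
def press_pose(phi,r):
    u=np.array([np.cos(phi),np.sin(phi)]); n=np.array([np.sin(phi),-np.cos(phi)])
    c=PIV+r*u+.006*n+np.array([.002,0])
    return np.array([c[0]+.011,-.0005,c[1]+.019])
E
python3 - <<'E'
from h import *
q=qd(1)
move_gripper(0.0); print("gap",read_finger_gap())
movel(cw((-.03,-.0005,.26)),q,.2)
movel(cw(press_pose(np.radians(105),.078)+[.004,0,.0]),q,.15); print(wc(read_eef_pos()).round(4),fc().round(1))
for d in range(110,142,4):
    ph=np.radians(d); t=press_pose(ph,.078); movel(cw(t),q,.05); f=fc()
    print(d,t.round(4),wc(read_eef_pos()).round(4),f.round(1))
    if np.linalg.norm(f)>14: print("stop"); break
print(read_time_s())
im=read_camera("side");a=im[165:285,195:335,::-1]; cv2.imwrite('pics/s11.png',cv2.resize(a,None,fx=4,fy=4,interpolation=cv2.INTER_CUBIC))
E
```

```text
gap -0.0004633719501134801
[-0.0419 -0.0012  0.1765] [0.8 0.3 0.5]
110 [-0.053  -0.0005  0.1743] [-0.054  -0.0007  0.175 ] [ 0.1 -0.3  0.4]
114 [-0.0582 -0.0005  0.1727] [-0.0588 -0.0003  0.1726] [ 1.1 -0.6 -0.4]
118 [-0.0633 -0.0005  0.1707] [-0.0638 -0.0002  0.1705] [-0.7 -0.1  0.2]
122 [-0.0682 -0.0005  0.1683] [-0.0688 -0.0002  0.1681] [0.3 0.9 0.1]
126 [-0.073  -0.0005  0.1656] [-0.0727 -0.0009  0.1656] [ 0.5 -0.2 -0.5]
130 [-0.0775 -0.0005  0.1626] [-0.0772 -0.0008  0.1625] [ 1.6 -1.2  0.4]
134 [-0.0819 -0.0005  0.1593] [-0.0819 -0.0007  0.1591] [ 2.  -0.9  0.5]
138 [-0.086  -0.0005  0.1557] [-0.0861 -0.0006  0.1554] [ 1.9 -1.2  0.8]
22.6917
```

View pics/s11.png

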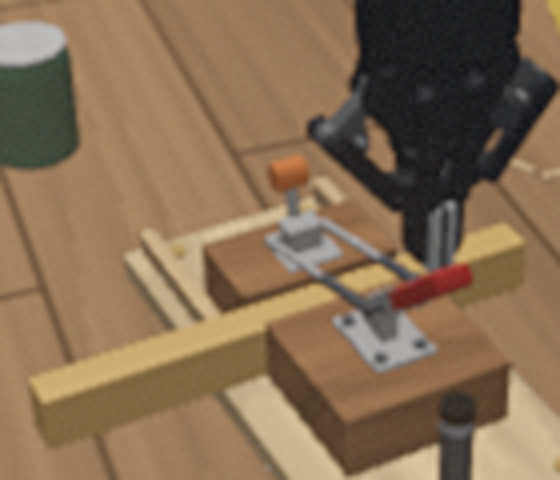

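Run:
```python
from h import *
q=qd(1)
for d in range(142,175,4):
    ph=np.radians(d); t=press_pose(ph,np.interp(d,[138,170],[.078,.084])); movel(cw(t),q,.05); f=fc()
    print(d,t.round(4),wc(read_eef_pos()).round(4),f.round(1))
    if np.linalg.norm(f)>13: print("stop"); break
print(read_time_s())
im=read_camera("side");a=im[165:285,195:335,::-1]; cv2.imwrite('pics/s12.png',cv2.resize(a,None,fx=4,fy=4,interpolation=cv2.INTER_CUBIC))
```

```text
142 [-0.0904 -0.0005  0.1522] [-0.0903 -0.0004  0.1518] [ 2.8 -0.5  1.9]
146 [-0.0946 -0.0005  0.1484] [-9.460e-02 -1.000e-04  1.481e-01] [ 3.5 -0.   0.3]
150 [-0.0985 -0.0005  0.1443] [-0.0989  0.      0.1441] [ 3.6 -0.8  1.4]
154 [-0.1022 -0.0005  0.1399] [-0.103  -0.0002  0.1398] [ 2.1 -0.1  1.8]
158 [-0.1055 -0.0005  0.1352] [-0.1065 -0.0004  0.135 ] [0.4 1.3 0.7]
162 [-0.1086 -0.0005  0.1302] [-0.1096 -0.0005  0.13  ] [0.9 0.7 0.9]
166 [-0.1113 -0.0005  0.125 ] [-0.1123 -0.0004  0.1247] [-0.4  0.4 -0.6]
170 [-0.1137 -0.0005  0.1195] [-0.1144 -0.0002  0.1191] [ 0.3  0.5 -0.8]
174 [-0.1149 -0.0005  0.1137] [-1.153e-01 -1.000e-04  1.133e-01] [ 0.  -1.  -0.1]
25.1333
```

View pics/s12.png

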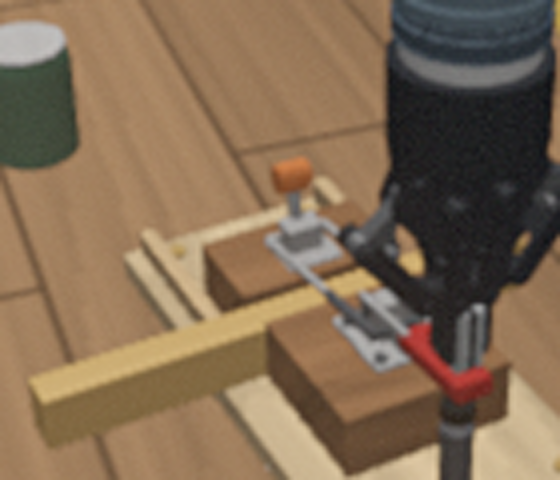

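Run:
```python
from h import *
q=qd(1); z=.1137
hist=[]
while z>.094:
    z-=.001
    movel(cw((-.1160,-.0005,z)),q,.02); f=fc(); e=wc(read_eef_pos()); hist.append((e[2],f[2]))
    print(round(z,4),e.round(4),f.round(1))
    if f[2]>11 or np.linalg.norm(f)>14: print("stop"); break
print(read_time_s())
im=read_camera("side");a=im[165:285,195:335,::-1]; cv2.imwrite('pics/s13.png',cv2.resize(a,None,fx=4,fy=4,interpolation=cv2.INTER_CUBIC))
```

```text
0.1127 [-0.1159 -0.0005  0.1126] [0.5 0.2 0.3]
0.1117 [-0.1161 -0.0005  0.1117] [ 0.2 -0.5  0.6]
0.1107 [-0.1162 -0.0005  0.1107] [ 0.1 -0.4  0.7]
0.1097 [-0.1163 -0.0005  0.1097] [0.7 0.2 0.8]
0.1087 [-0.116  -0.0005  0.1086] [-0.8  0.2  1.1]
0.1077 [-0.1159 -0.0005  0.1076] [-0.8 -0.7 -0.4]
0.1067 [-0.1158 -0.0005  0.1066] [-0.1  0.2  0.9]
0.1057 [-0.1158 -0.0004  0.1055] [-0.4 -0.2  1.1]
0.1047 [-0.1159 -0.0005  0.1046] [0.4 0.1 1.1]
0.1037 [-0.1159 -0.0005  0.1036] [0.6 0.8 0.6]
0.1027 [-0.1159 -0.0005  0.1026] [-0.6  0.5  0.7]
0.1017 [-0.116  -0.0004  0.1016] [ 0.1 -0.2 -0.1]
0.1007 [-0.116  -0.0006  0.1008] [-0.9  0.1  1.5]
0.0997 [-0.116  -0.0006  0.1006] [0.8 1.8 5.8]
0.0987 [-0.116  -0.0007  0.1004] [ 2.1  4.2 10.2]
0.0977 [-0.1161 -0.0008  0.1003] [ 2.1  5.3 15.6]
stop
29.1833
```

View pics/s13.png

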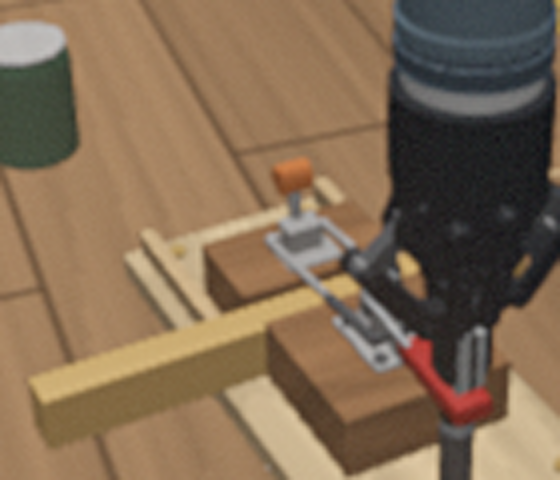

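Run:
```python
from h import *
q=qd(1)
movel(cw((-.116,-.0005,.103)),q,.03); print(fc().round(1))
movel(cw((-.116,-.0005,.16)),q,.1)
movel(cw((-.02,0,.30)),q,.2)
print(read_time_s(),fc().round(1))
P=camera_params("wrist"); im=read_camera("wrist"); cv2.imwrite("pics/w14.png",cv2.resize(im[60:360,150:410,::-1],None,fx=2,fy=2,interpolation=cv2.INTER_CUBIC))
for n in ["grip_end","bar","hook","jaw"]: 
  r=tip_of("wrist",n); print(n,[(x["at"],round(x["confidence"],2)) for x in r[:2]])
im=read_camera("side");a=im[165:315,195:355,::-1]; cv2.imwrite('pics/s14.png',cv2.resize(a,None,fx=4,fy=4,interpolation=cv2.INTER_CUBIC))
for n in ["grip_end"]: 
  r=tip_of("side",n); print(n,[(x["at"],round(x["confidence"],2)) for x in r[:2]])
for th in (1.95,2.0,2.05,2.1,2.15):
    ph=th+np.pi/3; g=cw((PIV[0]+.092*np.cos(ph),0,PIV[1]+.092*np.sin(ph))); print(th,proj(P,g).round(1),proj(camera_params("side"),g).round(1))
```

```text
[-0.2  0.4  0.2]
31.275 [ 0.6 -0.3  0.1]
grip_end [([285.7, 138.2], 0.36)]
bar [([282.8, 111.8], 0.85), ([282.5, 201.9], 0.26)]
hook [([284.4, 105.0], 0.83), ([283.5, 199.9], 0.73)]
jaw [([286.4, 138.8], 0.63)]
grip_end [([315.8, 266.3], 0.59)]
1.95 [282.3 276.9] [315.4 261.6]
2.0 [282.3 275.4] [315.4 263.5]
2.05 [282.3 273.8] [315.4 265.5]
2.1 [282.3 272. ] [315.4 267.3]
2.15 [282.3 270.2] [315.2 269. ]
```

View pics/w14.png

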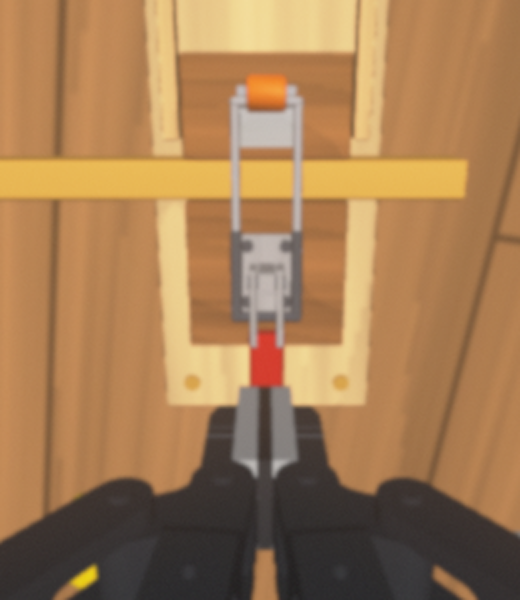

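View pics/s14.png

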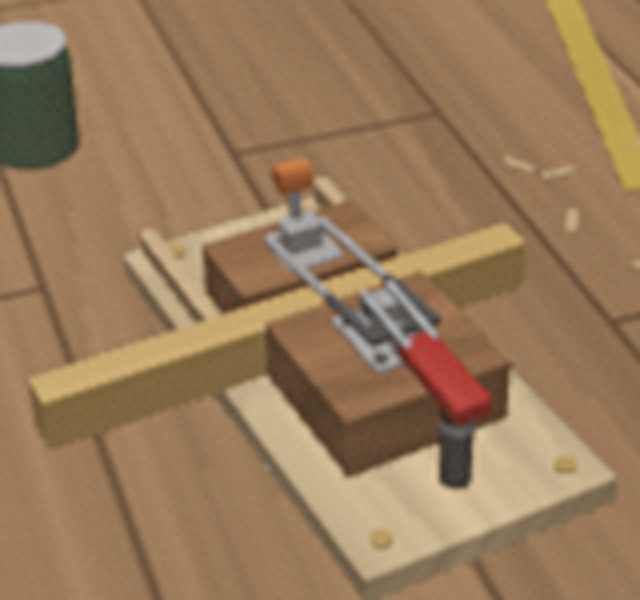

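Run:
```python
from h import *
im=read_camera("top"); cv2.imwrite("pics/t15.png",im[:,:,::-1]); print(read_time_s(),fc().round(1)); print(sign_off())
```

```text
31.675 [0.5 1.1 0.6]
the job is handed in; nothing more can be done
None
```

View pics/t15.png

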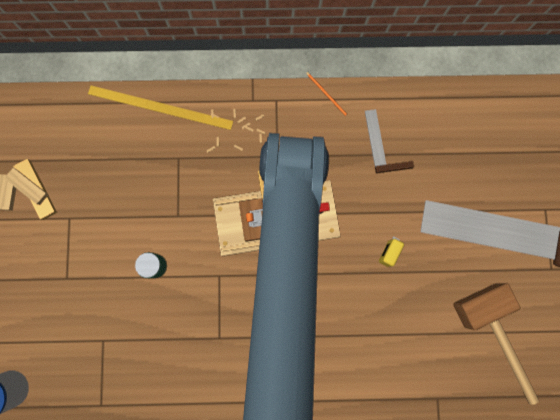

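The strip is clamped and the job was handed in at 31.7 s, with the arm clear and the wrist force near zero.

I gripped the knob and carried the loop's bar over the lip and down behind it. Then I drew it back until the jaw met the strip, with the force rising to 15 N and the jaw no longer moving. After letting go of the knob I swung the lever over with closed fingers, at no more than about 5 N. It went past centre and settled on the bumper. I then pressed straight down by feel to about 16.5 N in total (15.6 N of it downwards) and backed off.

**Last checks:**
- **Lever:** the side picture shows it down on the bumper after release, at about 2.07 rad. The pressing height puts the bumper top near 69 mm.
- **Loop and jaw:** the loop is still hooked and the jaw is against the strip.
- **Bystanders:** the tape measure (393, 252), tin (148, 265) and try square (390, 165) sit where they were in the first top picture.

**What disagreed:**
- **Cradle pose:** my fit looks about 3–5 mm off along the cradle's x. The jaw's face measured 28 mm when it met the strip, before the lever was closed; when clamped it should be 24–25 mm. I allowed for only 2 mm of that when pressing.
- **Lever tip:** the wrist camera's network did not find the closed grip end reliably, because the fingers hid it, so the lever angle comes from the side camera alone.

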